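# Stand the fallen sensor stand back up in its row

### The arm

A 6-joint arm with a two-finger parallel gripper is mounted at the origin on the work surface. World frame = base frame: x ahead of the robot, y to its left, z up, the work surface at z = 0. Lengths are in mm, angles in rad, forces in N, time in s.
With the tool pointing down it reaches from about 400 to 925 mm from the base axis. Payload 12.5 kg.
Tool frame: the origin (TCP) lies midway between the tips of the shut fingers; the grasp point (between the pads) lies 19 mm behind it; z points along the fingers, y is the direction in which the jaws open and shut (so a half turn about z gives the same grasp; the last joint's range is limited). The gripper opens to 95 mm and grips with 3 to 60 N. Pads are 20 mm wide; open, the fingers measure 119 mm over their backs; the gripper's body (75 mm by 180 mm) begins 59 mm behind the grasp point.
Start: joints at [0.996, 0.491, 1.559, -0, 1.092, -0.106], TCP at [282.372, 557.595, 214.661] pointing down, gripper open.
Joint ranges: [-3.1, 3.1], [-0.84, 2.19], [0.05, 2.79], [-1.13, 4.28], [0.06, 2.93], [-2.69, 2.69]. Speed limits (rad/s): [2.22, 2.22, 2.79, 3.14, 3.14, 3.14].

### API

Orientations are given as [roll, pitch, yaw] about the fixed x, y, z axes, in that order (R = Rz(yaw) Ry(pitch) Rx(roll)).
In Python, from cell import env, eyes, job_done, boxes_of, regions_of gives the robot as it stands.
- The arm moves only by the tool send_rows, never from a script. Its argument "plan" is text: rows parted by semicolons, each of 5 numbers parted by spaces: the shift along the tool's x, y, z in mm, then the turn about the tool's z in rad, then the finger opening in mm, from 0 to 95.1. In form: x y z roll gripper; .... A call has 1 to 8 rows; each row shifts and turns the pose as measured when the row begins, along the tool's axes as they then stand; what a row does not reach is not made up. A row lasts 1/10 s, in which the tool goes at most 50 mm and 8.59 degrees, less where a joint would pass 70% of its speed; a pose out of reach is approached as far as the arm can. A call with a gripper value outside its range is refused whole. The fingers move at their own pace and stop on an object; the grip force is fixed at half the most. Time passes only in rows, so rows that do not move let the fingers close. It gives the time, the measured TCP pose, the force and the opening at its end, in the units of the state.
- env.state(): the state, without advancing time (a new reading comes with each control period).
- eyes.read_camera(name): name is "side" or "top" or "wrist"; returns a dict with "image" (384x512x3 uint8, red, green, blue), "vertical_fov" (degrees; the focal length in pixels is half the picture's height over the tangent of half this angle, whatever the lens; pixels are square), "cx", "cy" (the principal point, pixels), "extrinsics" (4x4, takes a point from camera to world coordinates). Camera axes: x right, y up, looking along -z (the intrinsics and any distortion apply to the point x, -y, -z); pixel columns grow to the right and rows downward; lengths in mm; the calibration is good to about 2 mm. The wrist camera is an equidistant fisheye: a pixel r from the principal point sees the ray r / f radians off the axis. A picture is of the moment at which its call begins. There is no depth.
- job_done(): hands the job in, once; it reports no verdict.
Trained networks look in a picture, given as the dict that the camera call returned (one of the last four; its "shot" number tells which), for a name from the list of things; names that differ only in an ending like _2 or _b are one class to them, and where a whole thing is asked for, a point or a joint stands for the part that bears it (a point fixed in the world has none). Each returns a list of dicts, best first, with "confidence" (0 to 1); they miss things now and then, are a little off and sometimes report something else, mostly with a low value. They report only what shows in the picture. A call takes as long as a camera call. They do not tell look-alikes from the thing itself.
- boxes_of(target, picture): "bbox" ([left, top, width, height] in pixels, round what is visible of it).
- regions_of(target, picture): "pixels" (384x512 bool, what is visible of it) and "bbox" ([left, top, width, height] in pixels, round what is visible of it).
The state is a dict: "t": time; "joints": joint angles; "qvel": joint speeds; "tau": joint torques, N m; "eef_pos": TCP position; "tcp_rot": TCP orientation; "ft_force": force on the tool from outside, world axes, zero at the start; "moment": the same for the moment, N m; "opening": opening from 0.0 (shut) to 1.0 (fully open).
Only numpy, scipy, OpenCV 4.12 (cv2) and the standard library are available. Lean on these libraries where they do the work, as an engineer would, in place of code of your own. Each camera call takes 0.05 s, during which the arm holds its last target.

### The job

One of the three sensor stands has toppled onto its back in front of its place in the row. With the fingertips only, push its foot over so that it stands up on its foot again, then push it forward along the bench until its toe sits flush against the aluminium stop bar, between its two upright neighbours. Do not pinch it, strike it or lift it off the bench, and leave everything else where it is.

Things in the scene. Friction and masses are not known exactly. Their poses are not given: they have to be found in the camera images.
- fallen: Toppled sensor stand, 0.3 to 0.5 kg. Cream foot plate 100 (its x) by 80 (y) by 18 mm thick (z); origin: centre of the foot's underside; +x to the toe (x = 50 mm), heel at x = -50; z up when it stands. Black head over the heel. At the start it lies on its back on heel face and head: x straight up, z level, roughly towards the robot, the plate on edge, 100 mm high.
- head (a point): Centre of the toppled stand's head, 30 mm behind and 54 mm above the foot's underside centre: a post between two black discs of 40 mm diameter (axis along y, outer faces at y = +-28 mm), rear rims flush with the heel. Top of the head 74 mm above the underside; lying, it reaches 74 mm towards the robot and 40 mm up.
- push (a point): Point on the bare upper face of the toppled stand's foot, 12 mm from the toe edge, mid-width; lying it is 88 mm above the bench. Pushed level along the stand's -z (away from the robot), the stand rolls over its heel edge, falls by itself past about 45 degrees and lands on its foot, toe away from the robot, some 60 to 100 mm short of the bar.
- heel (a point): Middle of the toppled stand's lower heel edge (foot underside, x = -50 mm): the edge it pivots on, on the bench throughout.
- toe_left (a point): Corner of the toppled stand's foot underside at x = +50, y = +40 mm.
- toe_right (a point): Corner of the toppled stand's foot underside at x = +50, y = -40 mm.
- stop_face (a point): The fixed aluminium stop bar, 460 mm long, 20 mm deep, 12 mm high: this point is the middle of its front face (towards the robot) at bench height; its x points away from the robot, square to the face, y runs along the bar. The toe belongs flush against this face, near y = 0.
- left_stand: Identical stand (0.4 kg) upright against the bar about 150 mm to its left (+y); origin at the centre of the foot's underside, toe at +x. Leave alone.
- right_stand: Identical stand upright against the bar about 150 mm to its right (-y). Leave alone.
- plinth_a: Cream cylinder, 88 mm across and 90 mm high, with a black sensor head, 150 mm high in all; origin at the centre of the underside. Leave alone.
- plinth_b: Second such cylinder with a sensor head. Leave alone.
- jar: Clear screw jar, 52 mm across, 60 mm high; origin under its centre. Leave alone.
- weight: Brass calibration weight, 40 mm across, 58 mm high; origin under its centre. Leave alone.
- driver: Red-handled screwdriver lying on the bench. Leave alone.
There are look-alikes about, which are no part of the job. What is shaped like the fallen but red is not meant.

How it is judged (in metres and radians):
On the way:
1. the toppled stand stands upright on its foot (angle between fallen's own z axis and vertical below 0.08 rad and height (world z) of fallen below 0.006 m), for 0.2 s.
At the end, for the whole second after the job is handed in: The toppled stand rests upright on its foot (within 0.08 rad, on the bench within 6 mm), both toe corners within 5 mm of the stop bar's front face, its middle within 80 mm of the bar's middle, at rest (all of step 1 and x of each of toe_left, toe_right in the frame of stop_face above -0.005 m and y of fallen in the frame of stop_face between -0.08 and 0.08 m and linear speed of fallen below 0.01 m/s and angular speed of fallen below 0.1 rad/s); the robot touches nothing.
It fails at once if the stand's heel edge leaves the bench by more than 20 mm (lifted, carried or thrown) (height (world z) of heel above 0.02 m).
It fails at once if the fingers squeeze or strike the stand with more than 30 N (contact force between the fingers and fallen above 30 N).
It fails at once if a neighbouring stand moved more than 15 mm or tipped (distance of any of left_stand, right_stand from where it was at the start of the episode above 0.015 m or angle between any of left_stand, right_stand's own z axis and vertical above 0.3 rad).
It fails at once if a plinth, the jar, the weight or the screwdriver moved more than 15 mm (distance of any of plinth_a, plinth_b, jar, weight, driver from where it was at the start of the episode above 0.015 m).
It also fails if it takes over 61 s, if anything falls off the work surface, if the arm or the gripper's body presses on something with over 40 N, if the wrist force passes 120 N, or if a joint passes its speed limit or range.

## Working session

There is one attempt and no reset: what is moved stays moved. The work goes in short steps, Python scripts to look and compute and a tool call to move; the robot and the scene stay as the last step left them, time stands still between calls to the robot, and variables do not carry over. Pictures are saved under pics/ and viewed, and the job is handed in when it is done.

Besides the shell and the picture viewer there is one more tool, called after "Request:" as name(argument=value, ...) on one line, values as JSON. send_rows: Moves the arm, as the interface text tells. Its arguments: {"type":"object","properties":{"plan":{"type":"string"}},"required":["plan"]}

```bash
mkdir -p pics; ls
python3 - <<'E'
from cell import env, eyes
import cv2
print(env.state())
for n in ("side","top","wrist"):
    p=eyes.read_camera(n); cv2.imwrite(f"pics/{n}0.png",p["image"][:,:,::-1])
    print(n,p["vertical_fov"],p["cx"],p["cy"],p["extrinsics"].tolist() if hasattr(p["extrinsics"],'tolist') else p["extrinsics"],[k for k in p])
E
```

```text
pics
{'t': 0.0, 'joints': array([ 9.96398667e-01,  4.91571126e-01,  1.55946167e+00, -2.33430877e-05,
        1.09166685e+00, -1.05598737e-01]), 'qvel': array([ 0.00070739,  0.00024886, -0.00061501, -0.00143292, -0.00197685,
        0.00172822]), 'tau': array([ 4.88279955e-03, -6.12639785e+01, -2.58187169e+01,  6.93423185e-02,
        4.81224095e-02, -8.07608308e-05]), 'eef_pos': array([282.23654646, 557.37388852, 214.05034669]), 'tcp_rot': array([-3.14048965e+00, -9.60922689e-05,  2.67280445e+00]), 'ft_force': array([-0.23943551,  0.30063627,  0.39566797]), 'moment': array([-0.04644155,  0.01486389,  0.04143813]), 'opening': 1.0039157737209308}
side 55.20781443736429 257.60128120871406 194.60792602922646 [[0.9720364913661772, 0.1676089404024454, -0.16447584184220124, 273.08905303162], [-0.2348186642136201, 0.7005912641160964, -0.6738190228697473, -856.3240352944729], [0.002292245506577431, 0.6935986762828916, 0.7203579817487676, 994.1238690069587], [0.0, 0.0, 0.0, 1.0]] ['image', 'vertical_fov', 'cx', 'cy', 'extrinsics', 'shot']
top 55.005488247603175 251.92007249876676 190.12964595699242 [[0.05658959718468733, 0.9778919286861598, -0.20130820475315295, 295.2322919835503], [-0.9983975144784009, 0.0554562982540436, -0.011269519391254364, -8.810491628779475], [0.00014343579089712706, 0.20162334883247304, 0.9794631206083018, 1051.5962621123012], [0.0, 0.0, 0.0, 1.0]] ['image', 'vertical_fov', 'cx', 'cy', 'extrinsics', 'shot']
wrist 65.70646984690485 255.15474584409577 193.05186771775686 [[0.45214868256061774, -0.8541925005640041, -0.25674255751415614, 208.51645285375696], [0.8919424863046649, 0.43287909350570686, 0.13059208065701416, 594.1764638049401], [-0.00041229036920634063, -0.2880466323113141, 0.9576162945724974, 383.0299783635787], [0.0, 0.0, 0.0, 1.0]] ['image', 'vertical_fov', 'cx', 'cy', 'extrinsics', 'shot']
```

View pics/top0.png

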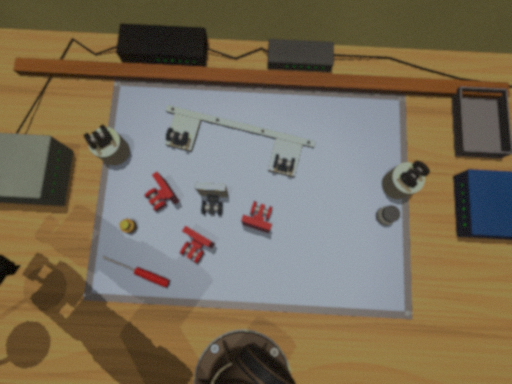

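View pics/side0.png

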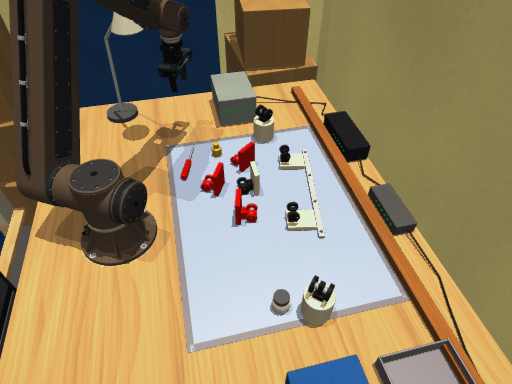

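View pics/wrist0.png

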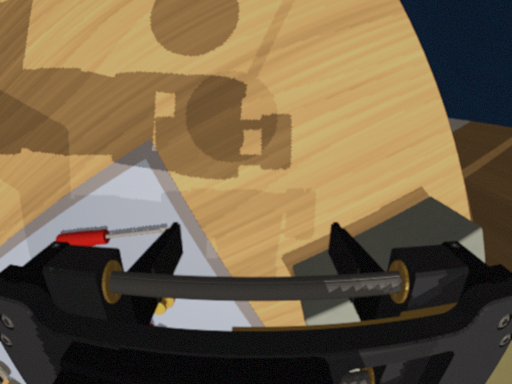

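The top picture shows the cream toppled stand at about (211,200), with its head towards the robot. The bar runs from (168,108) to (313,145), the neighbours are at (180,133) and (285,162), and the red look-alikes are at (160,192), (197,245) and (258,218). Next I'll measure from enlarged crops.

```bash
cat > h.py <<'E'
from cell import env, eyes, boxes_of, regions_of
import numpy as np, cv2
def K(p):
    f=p["image"].shape[0]/2/np.tan(np.radians(p["vertical_fov"]/2)); return f
def ray(p,u,v):
    f=K(p);d=np.array([(u-p["cx"])/f,-(v-p["cy"])/f,-1.]);T=np.array(p["extrinsics"]);return T[:3,3],T[:3,:3]@d
def at(p,u,v,z):
    o,d=ray(p,u,v);return o+d*(z-o[2])/d[2]
def proj(p,X):
    T=np.array(p["extrinsics"]);c=T[:3,:3].T@(np.asarray(X,float)-T[:3,3]);f=K(p)
    return p["cx"]+f*c[0]/-c[2],p["cy"]-f*c[1]/-c[2]
E
python3 - <<'E'
from h import *
for n in("top","side"):
    p=eyes.read_camera(n)
    for t in("fallen","head","stop_face","left_stand","plinth_a","jar","weight","driver"):
        r=regions_of(t,p)
        for q in r[:4]:
            ys,xs=np.nonzero(q["pixels"]);u,v=xs.mean(),ys.mean()
            print(n,t,round(q["confidence"],2),q["bbox"],np.round([u,v],1),np.round(at(p,u,v,0)[:2]))
    im=p["image"]
    x0,y0,w=(145,95,180) if n=="top" else (195,125,140)
    c=im[y0:y0+135,x0:x0+w]; cv2.imwrite(f"pics/{n}1.png",cv2.resize(c[:,:,::-1],None,fx=4.4,fy=4.4,interpolation=cv2.INTER_CUBIC))
E
```

```text
top fallen 0.85 [240.1, 200.6, 32.8, 33.0] [257.3 218.1] [430. -17.]
top fallen 0.82 [180.6, 223.8, 32.1, 38.7] [194.6 244.8] [345. 156.]
top fallen 0.78 [194.8, 181.8, 31.3, 33.7] [210.9 196.4] [486. 121.]
top fallen 0.65 [145.7, 174.0, 32.9, 38.0] [160.2 193.8] [485. 269.]
top head 0.89 [241.4, 202.5, 33.0, 26.8] [257.5 218.1] [431. -17.]
top head 0.83 [196.5, 180.6, 32.0, 32.6] [211.2 196.6] [486. 120.]
top head 0.71 [182.3, 226.5, 32.0, 36.2] [193.7 245. ] [344. 158.]
top head 0.69 [149.2, 172.6, 29.0, 41.5] [160.3 193.5] [486. 268.]
top stop_face 0.89 [166.4, 105.7, 146.7, 42.3] [240.8 126.5] [705.  48.]
top left_stand 0.6 [165.1, 115.1, 32.0, 33.6] [181.9 132.6] [676. 224.]
top left_stand 0.44 [85.1, 122.4, 46.0, 41.6] [107.7 145.6] [623. 441.]
top left_stand 0.28 [380.6, 161.9, 47.9, 38.0] [404.5 180. ] [ 567. -441.]
top plinth_a 0.89 [83.9, 125.5, 46.7, 39.4] [107.3 145.5] [623. 442.]
top plinth_a 0.59 [380.0, 163.9, 49.6, 35.4] [404.5 179.7] [ 568. -441.]
top jar 0.64 [163.9, 111.7, 34.9, 35.9] [181.9 132.3] [677. 224.]
top jar 0.56 [375.2, 205.4, 21.5, 17.6] [387.3 215.1] [
[... 646 characters left out ...]
7 [236.6, 161.4, 26.2, 34.2] [249.5 180.7] [487. 154.]
side head 0.58 [200.4, 161.9, 21.2, 32.6] [214.2 180.2] [354. 189.]
side stop_face 0.64 [300.2, 148.3, 24.8, 89.4] [313.1 195.2] [702.  22.]
side stop_face 0.64 [286.0, 197.7, 29.8, 32.1] [299.6 217.6] [618. -71.]
side stop_face 0.62 [236.0, 164.0, 22.0, 30.4] [249.5 180.8] [487. 154.]
side left_stand 0.93 [278.3, 147.3, 27.6, 23.6] [289.9 158.5] [679. 245.]
side plinth_a 0.83 [255.1, 106.9, 19.2, 37.7] [263.3 124.3] [631. 505.]
side plinth_a 0.57 [300.8, 276.1, 38.0, 50.0] [317.5 301.3] [ 569. -390.]
side jar 0.68 [274.2, 288.5, 14.6, 22.7] [280.8 301. ] [ 464. -364.]
side driver 0.51 [180.6, 161.2, 12.8, 17.6] [185.7 168.2] [253. 285.]
```

View pics/top1.png

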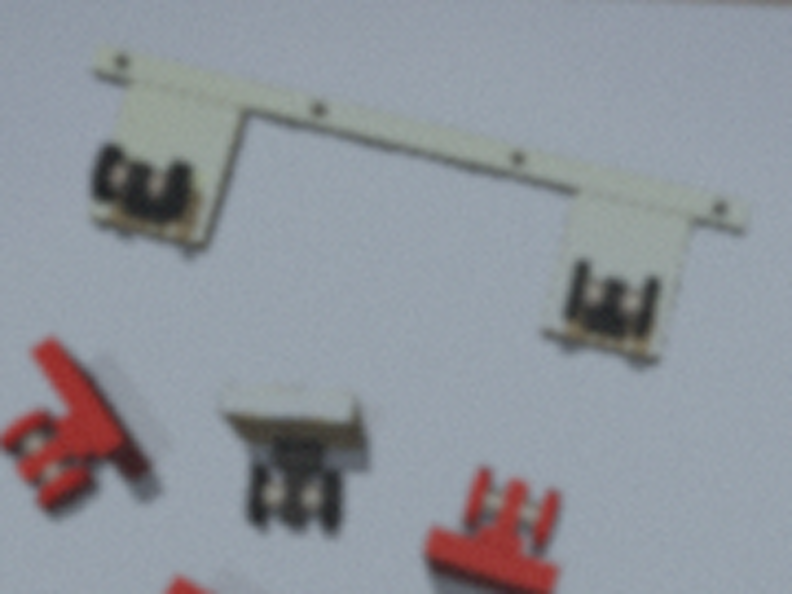

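View pics/side1.png

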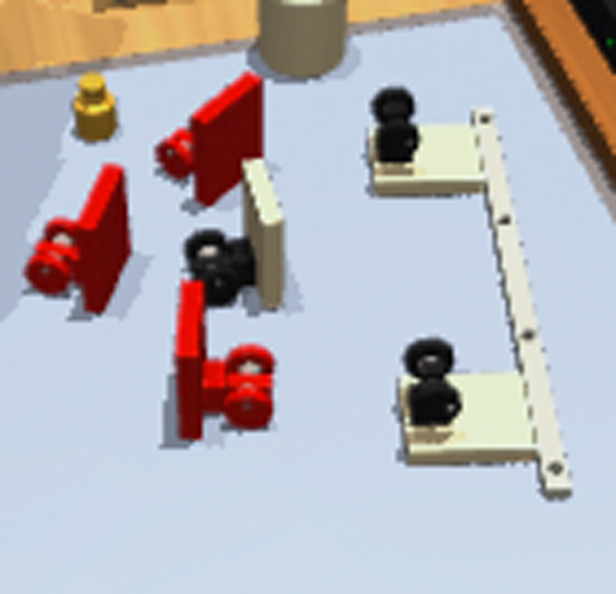

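Run:
```python
from h import *
for n,(x0,y0,w,h) in {"top":(185,175,55,45),"side":(225,150,50,42)}.items():
    p=eyes.read_camera(n); acc=p["image"].astype(float)
    c=p["image"][y0:y0+h,x0:x0+w]; cv2.imwrite(f"pics/{n}2.png",cv2.resize(c[:,:,::-1],None,fx=14,fy=14,interpolation=cv2.INTER_NEAREST))
```

```text
(no output)
```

View pics/top2.png

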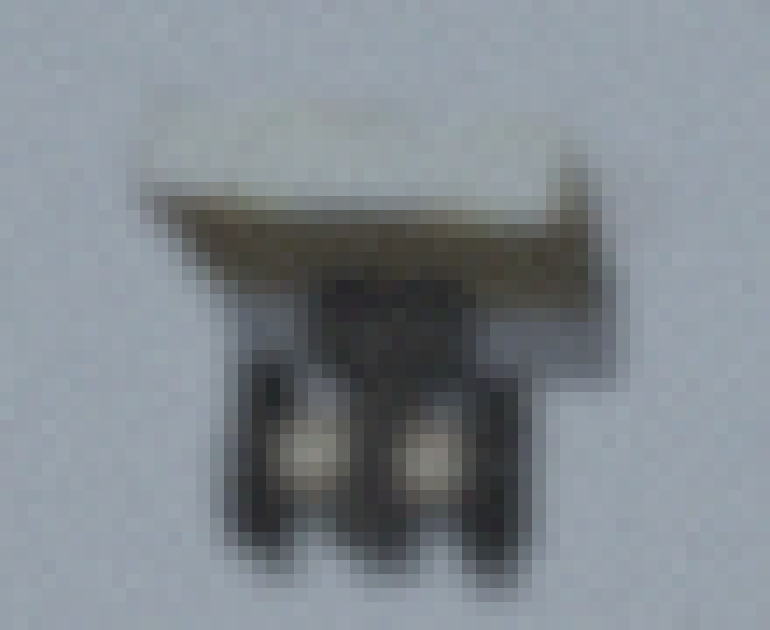

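View pics/side2.png

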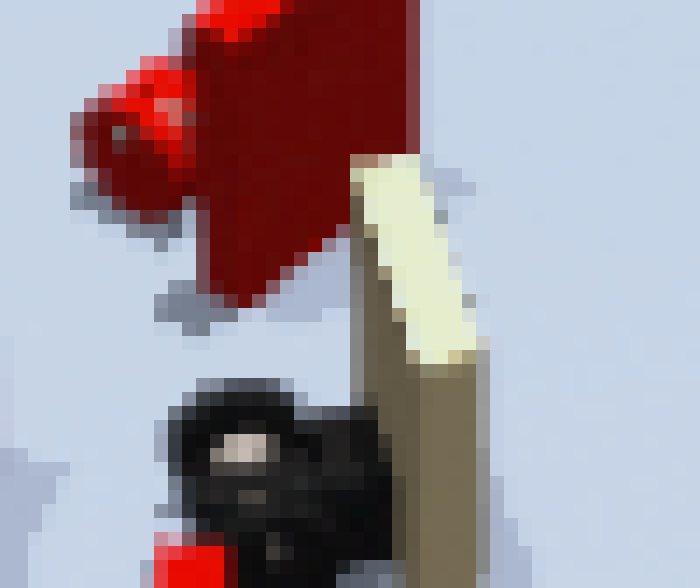

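Run:
```python
from h import *
from scipy.optimize import least_squares
P={n:eyes.read_camera(n) for n in("top","side")}
off={"top":(185,175),"side":(225,150)}
def W(q,l): # lying
    x,y,a=q; # heel mid, a = yaw of stand forward (away from robot) dir; body z -> -fwd, body x-> up
    f=np.array([np.cos(a),np.sin(a),0]);L=np.array([-np.sin(a),np.cos(a),0])
    return np.array([x,y,0])-f*l[2]+L*l[1]+np.array([0,0,l[0]+50])
obs=[("top",(50,40,18),(148,193)),("top",(50,-40,18),(555,220)),("top",(-50,-40,18),(597,312)),
("side",(50,40,18),(356,160)),("side",(50,40,0),(426,155)),("side",(50,-40,0),(485,345)),("side",(50,-40,18),(413,363)),
("top",(-30,0,54),(372,460)),("top",(50,-40,0),(583,150))]
def uv(n,c): return np.array([off[n][0]+c[0]/14-.5,off[n][1]+c[1]/14-.5])
def r(q): return np.concatenate([np.array(proj(P[n],W(q,l)))-uv(n,c) for n,l,c in obs])
s=least_squares(r,[500,120,-.15],loss="soft_l1");print(s.x);print(r(s.x).reshape(-1,2).round(1))
# bar: top crop points scale 4.4 off 145,95
T=lambda c:(145+(c[0]+.5)/4.4-.5,95+(c[1]+.5)/4.4-.5)
for c,z in [((122,62),12),((319,109),12),((517,158),12),((720,208),12),((96,73),0),((741,234),0),((743,205),12),((104,46),12)]:
    print(c,at(P["top"],*T(c),z).round(1))
S=lambda c:(195+(c[0]+.5)/4.4-.5,125+(c[1]+.5)/4.4-.5)
for c in [(485,118),(504,219),(528,335),(556,468)]: print("side",at(P["side"],*S(c),12).round(1))
f=lambda n:None
# overlay
bim=P["top"]["image"][95:230,145:325];cv2.imwrite("pics/bar.png",cv2.resize(bim[:,:,::-1],None,fx=4.4,fy=4.4))
np.save("fit.npy",s.x)
```

```text
[ 5.05594356e+02  1.13012239e+02 -3.88234025e-02]
[[-0.5 -0.7]
 [ 0.5  0.2]
 [ 0.   0.5]
 [-0.2  0.3]
 [-0.4  0. ]
 [-0.4  0.9]
 [-0.2  0.3]
 [ 0.2 -0.2]
 [-0.7 -1.5]]
(122, 62) [745.6 256.9  12. ]
(319, 109) [719.1 119.5  12. ]
(517, 158) [691.5 -16.9  12. ]
(720, 208) [ 663.8 -154.9   12. ]
(96, 73) [741.6 277.1   0. ]
(741, 234) [ 650.4 -171.3    0. ]
(743, 205) [ 666.8 -170.3   12. ]
(104, 46) [756.6 270.4  12. ]
side [748.7 260.4  12. ]
side [719.9 122.3  12. ]
side [692.7 -16.4  12. ]
side [ 666.2 -154.1   12. ]
```

```bash
python3 - <<'E'
from h import *
p=eyes.read_camera("top")
# red corners at z=100 from crop (scale4.4)
T=lambda c:(145+(c[0]+.5)/4.4-.5,95+(c[1]+.5)/4.4-.5)
for c in [(52,340),(34,352),(125,437),(105,450),(430,530),(432,565),(556,572),(170,580)]: print(c,at(p,*T(c),100).round(0)[:2])
for c in [(93,222),(205,243),(130,84),(245,108),(545,333),(657,358),(577,190),(692,215)]: print("n",c,at(p,*T(c),18).round(0)[:2])
E
cat >> h.py <<'E'
def rel(target,st=None):
    s=st or env.state();y=s["tcp_rot"][2];d=np.array(target,float)-s["eef_pos"]
    return np.array([d[0]*np.cos(y)+d[1]*np.sin(y), d[0]*np.sin(y)-d[1]*np.cos(y), -d[2]])
E
```

```text
(52, 340) [526. 259.]
(34, 352) [518. 269.]
(125, 437) [469. 209.]
(105, 450) [460. 220.]
(430, 530) [423.  23.]
(432, 565) [403.  21.]
(556, 572) [403. -52.]
(170, 580) [385. 174.]
n (93, 222) [628. 263.]
n (205, 243) [618. 187.]
n (130, 84) [727. 248.]
n (245, 108) [714. 169.]
n (545, 333) [569. -41.]
n (657, 358) [ 556. -116.]
n (577, 190) [669. -58.]
n (692, 215) [ 656. -136.]
```

Request:
send_rows(plan="0 0 0 -0.145 50; 0 0 0 -0.145 50; 0 0 0 -0.145 50; 0 0 0 0 50")

```text
t: 1.7
eef_pos: [282.4, 557.6, 214.6]
tcp_rot: [3.142, 0.0, 3.122]
ft_force: [-0.6, 0.6, 0.4]
opening: 0.72
```

Run:
```python
from h import *
s=env.state();print(s["tcp_rot"],s["opening"],s["t"],rel([448,115,200]))
```

```text
[3.14152258e+00 1.09395647e-05 3.12202108e+00] 0.7197632582910304 1.7 [-174.27653088 -439.27456493   14.64875805]
```

Request:
send_rows(plan="-20 -50 2 0.02 50; -20 -50 2 0 50; -20 -50 2 0 50; -20 -50 2 0 50; -20 -50 2 0 50; -20 -50 2 0 50; -20 -50 2 0 50; -20 -50 2 0 50")

```text
t: 2.5
eef_pos: [411.4, 177.4, 199.1]
tcp_rot: [3.138, 0.003, 3.071]
ft_force: [1.0, 1.1, -0.7]
opening: 0.527
```

Run:
```python
from h import *
s=env.state();print(s["eef_pos"],s["tcp_rot"],s["opening"],s["t"],rel([448,115,150]))
```

```text
[411.38414516 177.41274784 199.14160075] [3.1382817  0.00341061 3.07088181] 0.5271453775445063 2.5 [-40.93393394 -59.66979949  49.14160075]
```

Request:
send_rows(plan="-15 -30 10 -0.03 50; -15 -28 15 0 50; -8 0 15 0 50; 0 0 0 0 50")

```text
t: 2.9
eef_pos: [449.0, 109.5, 159.1]
tcp_rot: [3.138, 0.007, 3.076]
ft_force: [-0.3, 0.7, 0.9]
opening: 0.526
```

Run:
```python
from h import *
s=env.state();print(s["eef_pos"],s["tcp_rot"],s["opening"],s["t"],rel([448,115,75]),s["ft_force"])
p=eyes.read_camera("wrist");cv2.imwrite("pics/w2.png",p["image"][:,:,::-1])
```

```text
[448.96028147 109.54408292 159.10120199] [3.13796134 0.00721963 3.07556877] 0.5260929185854464 2.9 [ 1.3181484   5.38067435 84.10120199] [-0.31586188  0.70101273  0.91970576]
```

View pics/w2.png

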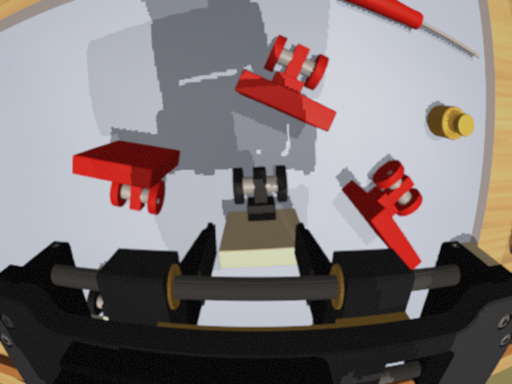

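The wrist picture shows the stand centred between the fingers: plate top edge at (220–297, 262), fingertips at about x = 205 and 310. I'll descend to push height.

Request:
send_rows(plan="0 3 28 -0.025 50; 0 2 28 0 50; 0 0 28 0 50; 0 0 0 0 50")

```text
t: 3.35
eef_pos: [450.3, 117.9, 77.5]
tcp_rot: [3.137, 0.014, 3.097]
ft_force: [0.4, -1.0, 0.9]
opening: 0.524
```

Request:
send_rows(plan="-7 0 0 0 50; -7 0 0 0 50; -7 0 0 0 50; 0 0 0 0 50")

```text
t: 3.75
eef_pos: [474.8, 118.3, 82.6]
tcp_rot: [3.136, 0.02, 3.096]
ft_force: [-0.3, -0.0, -0.5]
opening: 0.527
```

Run:
```python
from h import *
s=env.state();print(s["eef_pos"],s["tcp_rot"],s["opening"],s["t"],rel([478,114,75]),s["ft_force"])
p=eyes.read_camera("side");cv2.imwrite("pics/s3.png",cv2.resize(p["image"][110:240,190:340,::-1],None,fx=4.5,fy=4.5,interpolation=cv2.INTER_CUBIC))
```

```text
[474.75668882 118.30679609  82.62685682] [3.1360602  0.01956924 3.09645306] 0.5272619593662565 3.75 [-3.43434852 -4.15605705  7.62685682] [-0.28010511 -0.0214557  -0.48784625]
```

View pics/s3.png

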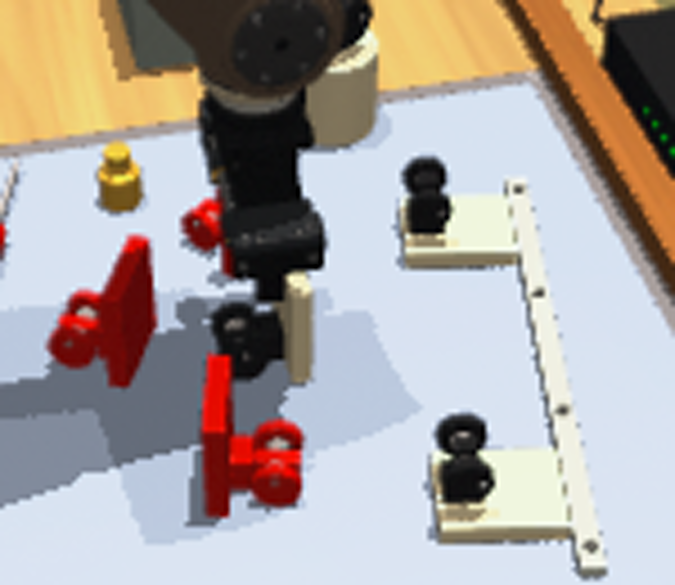

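Fingers are just short of the upper face, near its top edge. I'll lower 8 mm and push gently.

Request:
send_rows(plan="0 -2 4 0 50; 0 -2 4 0 50; -6 0 0.5 0 50; -6 0 1 0 50; -6 0 1 0 50; -6 0 1 0 50")

```text
t: 4.4
eef_pos: [499.0, 112.6, 71.1]
tcp_rot: [3.136, 0.018, 3.096]
ft_force: [0.4, -0.5, 1.3]
opening: 0.527
```

Run:
```python
from h import *
s=env.state();print(s["eef_pos"],s["tcp_rot"],s["opening"],s["t"],s["ft_force"])
p=eyes.read_camera("side");cv2.imwrite("pics/s4.png",cv2.resize(p["image"][110:240,190:340,::-1],None,fx=4.5,fy=4.5,interpolation=cv2.INTER_CUBIC))
```

```text
[499.00251247 112.59652871  71.07393774] [3.13621513 0.01813807 3.0960289 ] 0.5267058698878099 4.4 [ 0.3861516  -0.53439877  1.30389788]
```

View pics/s4.png

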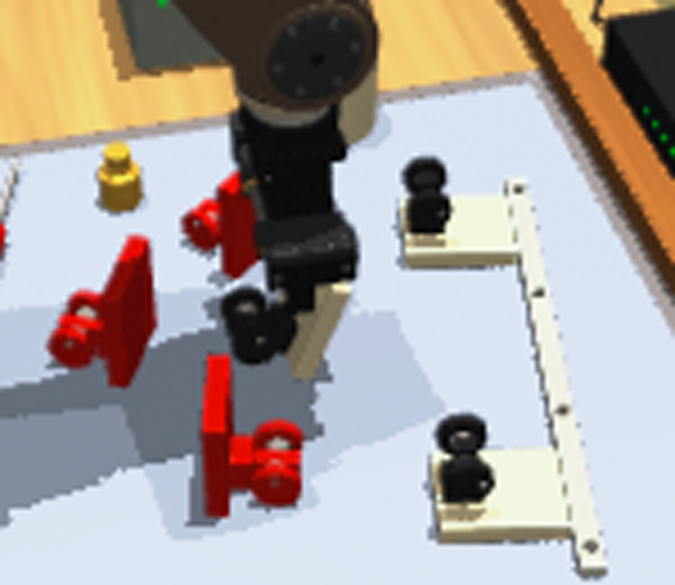

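The stand is tilting about its heel edge without sliding, so I'll keep pushing.

Request:
send_rows(plan="-6 0 0.5 0 50; -6 0 0.5 0 50; -6 0 0.5 0 50; -6 0 0.5 0 50; -6 0 0.5 0 50; -6 0 0.5 0 50; -6 0 0.5 0 50; -6 0 0.5 0 50")

```text
t: 5.25
eef_pos: [552.7, 110.2, 67.7]
tcp_rot: [3.136, 0.02, 3.096]
ft_force: [-0.4, 0.0, -0.8]
opening: 0.525
```

Run:
```python
from h import *
s=env.state();print(s["eef_pos"],s["tcp_rot"],s["opening"],s["t"],s["ft_force"])
p=eyes.read_camera("side");cv2.imwrite("pics/s5.png",cv2.resize(p["image"][110:240,190:340,::-1],None,fx=4.5,fy=4.5,interpolation=cv2.INTER_CUBIC))
```

```text
[552.66877212 110.22156722  67.72595305] [3.13599459 0.01992952 3.09583054] 0.5252634148183303 5.25 [-0.39279338  0.03907733 -0.75323408]
```

View pics/s5.png

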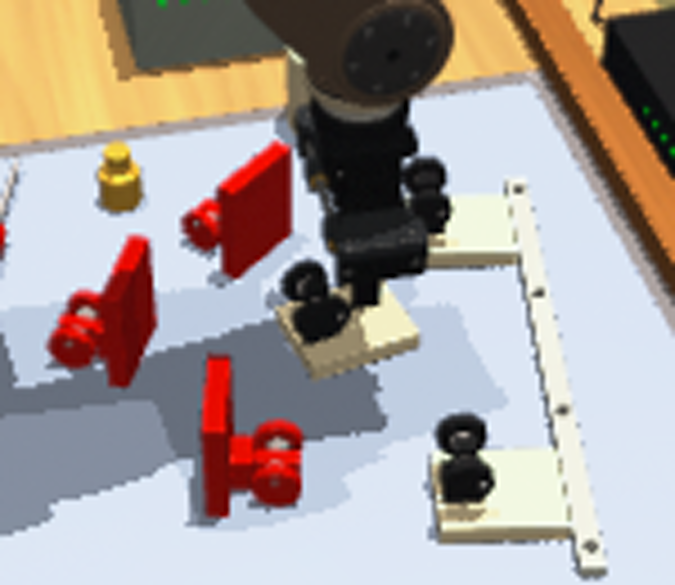

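It's upright but has yawed to the left. I'll retreat upwards, then measure.

Request:
send_rows(plan="0 0 30 0 50; 0 0 -30 0 50")

```text
t: 5.5
eef_pos: [552.0, 109.9, 62.1]
tcp_rot: [3.137, 0.012, 3.096]
ft_force: [-0.1, 0.6, 0.4]
opening: 0.523
```

My first row there went down instead of up. It touched nothing: the plate top is at 18 mm, and no force showed. Now going up.

Request:
send_rows(plan="0 0 -40 0 50; 0 0 -45 0 50; 0 0 -45 0 50; 40 0 0 0 50; 45 0 0 0 50; 45 0 0 0 50; 45 0 0 0 50; 0 0 0 0 50")

```text
t: 6.3
eef_pos: [369.5, 117.1, 195.1]
tcp_rot: [3.137, 0.009, 3.095]
ft_force: [0.1, -0.7, -0.4]
opening: 0.52
```

Run:
```python
from h import *
s=env.state();print(s["eef_pos"],s["tcp_rot"],s["opening"],s["t"],s["ft_force"])
p=eyes.read_camera("top");cv2.imwrite("pics/t6.png",cv2.resize(p["image"][100:220,150:310,::-1],None,fx=5,fy=5,interpolation=cv2.INTER_CUBIC))
p=eyes.read_camera("side");cv2.imwrite("pics/s6.png",cv2.resize(p["image"][140:220,220:340,::-1],None,fx=6.5,fy=6.5,interpolation=cv2.INTER_CUBIC))
```

```text
[369.47305523 117.1101029  195.14361847] [3.13734796 0.00910203 3.09495869] 0.5204656348159942 6.3 [ 0.07304679 -0.692698   -0.38545135]
```

View pics/t6.png

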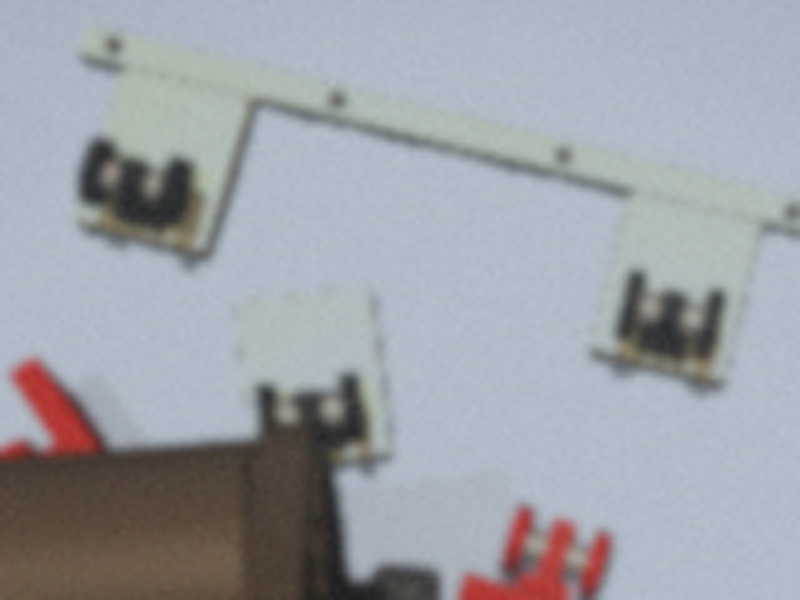

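View pics/s6.png

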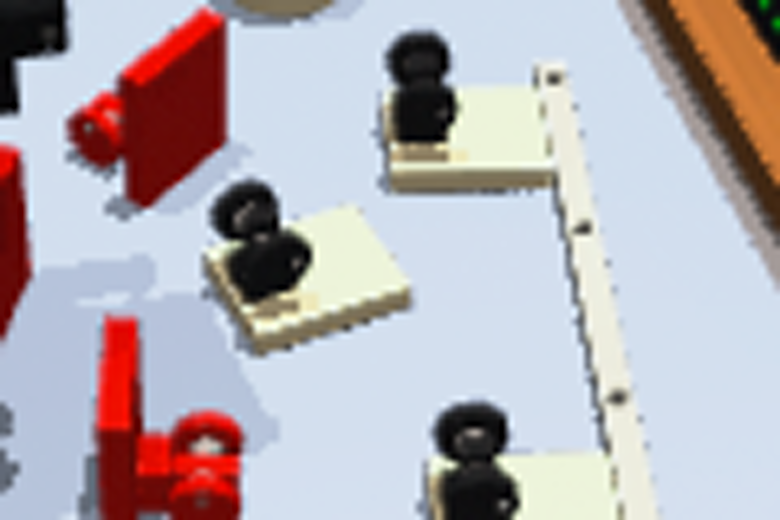

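```bash
cat > fit.py <<'E'
from h import *
from scipy.optimize import least_squares
def fitup(obs,P,q0=(560,110,.1)):
    def W(q,l):
        x,y,a=q;c,s=np.cos(a),np.sin(a);return [x+c*l[0]-s*l[1],y+s*l[0]+c*l[1],l[2]]
    def r(q): return np.concatenate([np.array(proj(P[n],W(q,l)))-uv for n,l,uv in obs])
    s=least_squares(r,q0,loss="soft_l1");print("pose",s.x,"res",r(s.x).reshape(-1,2).round(1).tolist());return s.x
C=np.array([696,53.8]);a0=-0.196;n=np.array([np.cos(a0),np.sin(a0)]);e=np.array([-np.sin(a0),np.cos(a0)])
def bar(q):
    for l in [(0,0),(50,40),(50,-40),(-50,0)]:
        c,s=np.cos(q[2]),np.sin(q[2]);X=np.array([q[0]+c*l[0]-s*l[1],q[1]+s*l[0]+c*l[1]]);print(l,X.round(1),"bar",np.round([(X-C)@n,(X-C)@e],1))
def cr(off,k): return lambda c:(off[0]+(c[0]+.5)/k-.5,off[1]+(c[1]+.5)/k-.5)
E
python3 - <<'E'
from fit import *
P={m:eyes.read_camera(m) for m in("top","side")}
t=cr((150,100),5);s=cr((220,140),6.5)
o=[("top",(50,40,18),t((238,300))),("top",(50,-40,18),t((372,290))),("top",(-50,-40,18),t((388,455))),
("side",(-50,40,18),s((205,257))),("side",(50,40,18),s((358,205))),("side",(50,-40,18),s((412,290))),("side",(-50,-40,18),s((255,337)))]
q=fitup(o,P);bar(q)
E
```

```text
pose [5.46304691e+02 1.19887677e+02 1.55781988e-01] res [[0.0, -0.1], [0.6, -0.7], [0.4, -0.3], [-0.6, -1.5], [-0.5, -0.2], [-0.2, -0.1], [-0.3, -0.1]]
(0, 0) [546.3 119.9] bar [-159.7   35.7]
(50, 40) [589.5 167.2] bar [-126.5   90.4]
(50, -40) [601.9  88.1] bar [-99.   15.3]
(-50, 0) [496.9 112.1] bar [-206.6   18.4]
```

Request:
send_rows(plan="-35 -4 5 -0.045 50; -35 -4 15 0 50; -35 -2 15 0 50; 0 0 0 0 50")

```text
t: 6.9
eef_pos: [488.8, 104.6, 159.9]
tcp_rot: [3.137, 0.015, 3.14]
ft_force: [-0.5, -0.2, 0.1]
opening: 0.523
```

Run:
```python
from h import *
s=env.state();print(s["eef_pos"],s["tcp_rot"],s["opening"],s["t"],rel([475,105,8]))
```

```text
[488.80792954 104.61749859 159.85211378] [3.13723581 0.01520795 3.14023488] 0.5234036938319122 6.9 [ 13.80843617   0.36375306 151.85211378]
```

Request:
send_rows(plan="14 0 20 0 50; 0 0 20 0 50; 0 0 0 0 50; 0 0 0 0 50")

```text
t: 7.3
eef_pos: [477.7, 104.0, 116.9]
tcp_rot: [3.137, 0.012, 3.138]
ft_force: [0.5, -0.3, 0.6]
opening: 0.525
```

Run:
```python
from h import *
s=env.state();print(s["eef_pos"],s["tcp_rot"],s["t"],rel([475,105,8]))
```

```text
[477.71281918 104.03541851 116.88176385] [3.13743066 0.01241576 3.13821556] 7.3 [  2.71606118   0.95541457 108.88176385]
```

Request:
send_rows(plan="5 1 20 0 50; 0 0 20 0 50; 0 0 20 0 50; 0 0 0 0 50; 0 0 0 0 50")

```text
t: 7.8
eef_pos: [477.1, 105.6, 60.1]
tcp_rot: [3.137, 0.02, 3.138]
ft_force: [0.1, 0.3, 0.4]
opening: 0.526
```

Run:
```python
from h import *
s=env.state();print(s["eef_pos"],s["tcp_rot"],s["t"],rel([475,105,8]))
p=eyes.read_camera("wrist");cv2.imwrite("pics/w7.png",p["image"][:,:,::-1])
```

```text
[477.12780552 105.60699799  60.06135313] [3.13682836 0.01974016 3.13819214] 7.8 [ 2.12572912 -0.6142301  52.06135313]
```

View pics/w7.png

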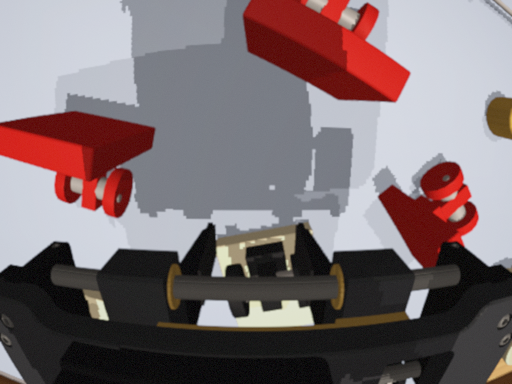

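Request:
send_rows(plan="2 0 15 0 50; 0 0 15 0 50; 0 0 8 0 50; 0 0 4 0 50; 0 0 0 0 50")

```text
t: 8.35
eef_pos: [479.3, 106.1, 22.3]
tcp_rot: [3.136, 0.029, 3.138]
ft_force: [-0.0, 0.3, 0.1]
opening: 0.527
```

Run:
```python
from h import *
s=env.state();print(s["eef_pos"],s["tcp_rot"],s["t"],rel([475,105,8]),s["ft_force"])
p=eyes.read_camera("side");cv2.imwrite("pics/s8.png",cv2.resize(p["image"][110:240,190:340,::-1],None,fx=4.5,fy=4.5,interpolation=cv2.INTER_CUBIC))
```

```text
[479.27170751 106.12521508  22.31387481] [3.13604184 0.0287869  3.13821898] 8.35 [ 4.2678871  -1.13961999 14.31387481] [-0.00938183  0.2705741   0.14526946]
```

View pics/s8.png

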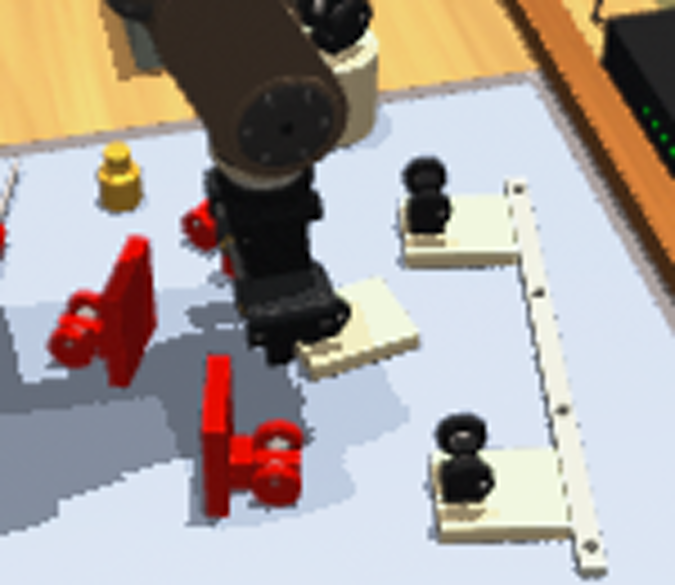

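Request:
send_rows(plan="4 -1 6 0 50; 0 0 5 0 50; 0 0 3 0 50; 0 0 0 0 50")

```text
t: 8.8
eef_pos: [475.9, 105.2, 8.4]
tcp_rot: [3.136, 0.031, 3.138]
ft_force: [-0.2, 0.2, -0.0]
opening: 0.525
```

Request:
send_rows(plan="-5 0 0.2 0 50; -5 0 0.2 0 50; -5 0 0.2 0 50; -5 0 0.2 0.01 50; -5 0 0.2 0.02 50; -5 0 0.2 0.02 50")

```text
t: 9.4
eef_pos: [506.3, 105.0, 8.1]
tcp_rot: [3.135, 0.026, 3.086]
ft_force: [-3.3, 0.0, 3.2]
opening: 0.525
```

Run:
```python
from h import *
s=env.state();print(s["eef_pos"],s["tcp_rot"],s["t"],s["ft_force"])
p=eyes.read_camera("side");cv2.imwrite("pics/s9.png",cv2.resize(p["image"][110:240,190:340,::-1],None,fx=4.5,fy=4.5,interpolation=cv2.INTER_CUBIC))
```

```text
[506.34780379 105.04480037   8.09097941] [3.13476576 0.02598023 3.08557098] 9.4 [-3.32955435  0.01679526  3.18123587]
```

View pics/s9.png

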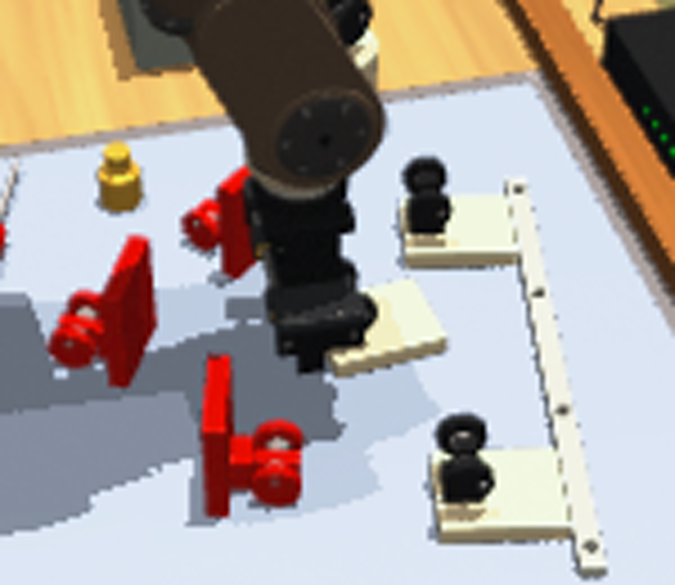

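The push works and the stand is turning clockwise. I'll continue, rotating towards the bar's heading.

Request:
send_rows(plan="-5 0 0.2 0.02 50; -5 0 0.2 0.02 50; -5 0 0.2 0.02 50; -5 0 0.2 0.02 50; -5 0 0.2 0.02 50; -5 0 0.2 0.02 50; -5 0 0.2 0 50; 0 0 0 0 50")

```text
t: 10.25
eef_pos: [545.8, 100.4, 7.6]
tcp_rot: [3.131, 0.027, 2.952]
ft_force: [-1.2, 0.1, 0.4]
opening: 0.528
```

Run:
```python
from fit import *
s=env.state();print(s["eef_pos"],s["tcp_rot"],s["t"],s["ft_force"]);d=s["eef_pos"][:2]-C;print("bar",d@n,d@e)
p=eyes.read_camera("side");cv2.imwrite("pics/s10.png",cv2.resize(p["image"][140:220,220:340,::-1],None,fx=6.5,fy=6.5,interpolation=cv2.INTER_CUBIC))
p=eyes.read_camera("top");cv2.imwrite("pics/t10.png",cv2.resize(p["image"][100:220,150:310,::-1],None,fx=5,fy=5,interpolation=cv2.INTER_CUBIC))
```

```text
[545.77125435 100.37189924   7.64693176] [3.13080514 0.02675742 2.95237082] 10.25 [-1.15122811  0.10000275  0.3703127 ]
bar -156.4221381106727 16.423535818876474
```

View pics/s10.png

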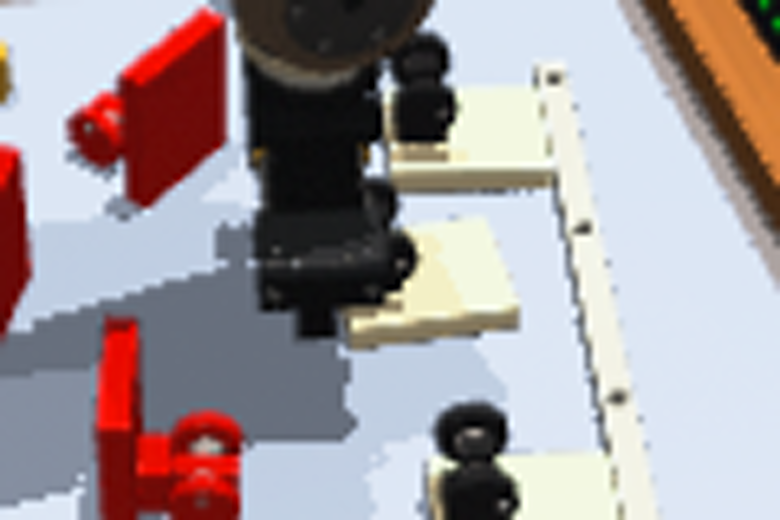

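View pics/t10.png

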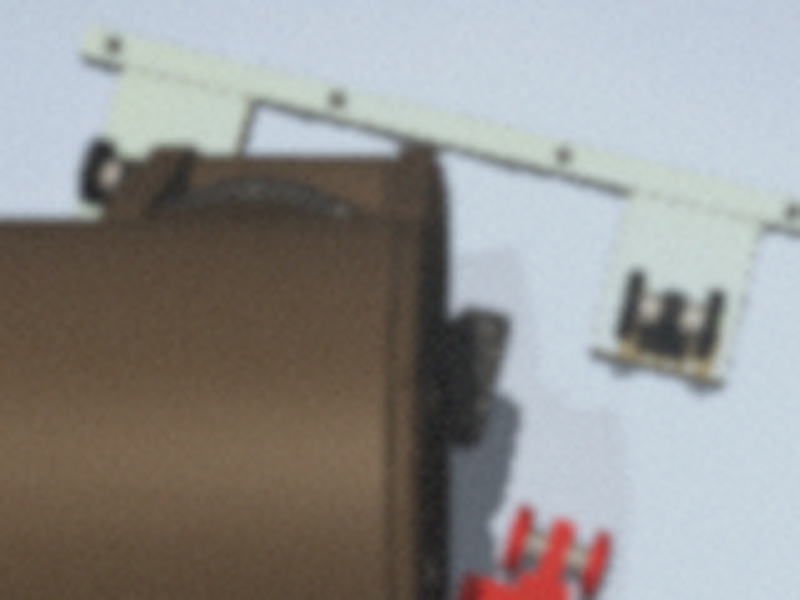

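Request:
send_rows(plan="-5 0 0.2 0 50; -5 0 0.2 0 50; -5 0 0.2 0 50; -5 0 0.2 0 50; -5 0 0.2 0 50; 0 0 0 0 50")

```text
t: 10.95
eef_pos: [571.4, 95.5, 7.3]
tcp_rot: [3.131, 0.026, 2.953]
ft_force: [0.3, 0.1, 0.1]
opening: 0.526
```

Run:
```python
from fit import *
s=env.state();print(s["eef_pos"],s["tcp_rot"],s["t"],s["ft_force"]);d=s["eef_pos"][:2]-C;print("bar",d@n,d@e)
p=eyes.read_camera("side");cv2.imwrite("pics/s11.png",cv2.resize(p["image"][140:220,220:340,::-1],None,fx=6.5,fy=6.5,interpolation=cv2.INTER_CUBIC))
t=cr((220,140),6.5)
```

```text
[571.43776523  95.49289178   7.26997259] [3.13102485 0.02555662 2.95315891] 10.95 [0.29031526 0.05305274 0.07946695]
bar -130.29687888951838 16.636433159655915
```

View pics/s11.png

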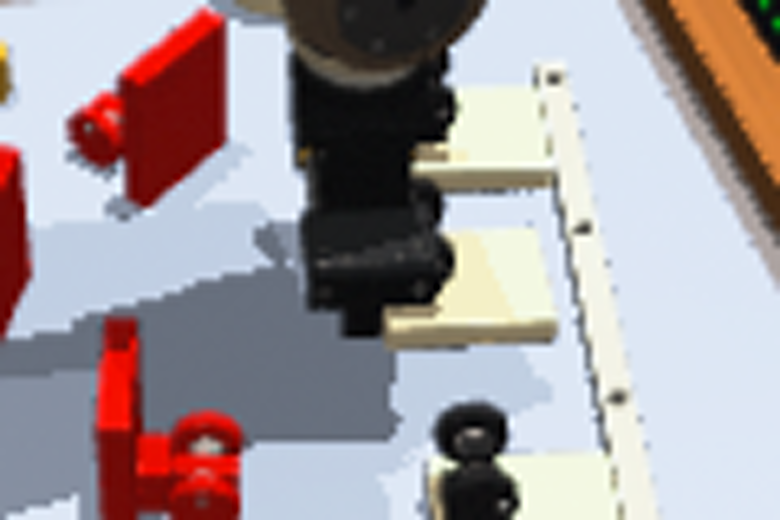

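Request:
send_rows(plan="-5 0 0.2 0 50; -4 0 0.2 0 50; -3 0 0.1 0 50; 0 0 0 0 50")

```text
t: 11.4
eef_pos: [583.4, 93.0, 7.0]
tcp_rot: [3.131, 0.024, 2.953]
ft_force: [-0.4, 0.4, 0.7]
opening: 0.529
```

Request:
send_rows(plan="-2 0 0.1 0 50; 0 0 0 0 50")

```text
t: 11.6
eef_pos: [585.4, 92.6, 6.9]
tcp_rot: [3.131, 0.024, 2.953]
ft_force: [-0.7, 0.2, -0.2]
opening: 0.524
```

Request:
send_rows(plan="-2 0 0.1 0 50; 0 0 0 0 50")

```text
t: 11.8
eef_pos: [587.5, 92.2, 6.9]
tcp_rot: [3.131, 0.024, 2.953]
ft_force: [-0.7, -0.5, 0.3]
opening: 0.528
```

Run:
```python
from fit import *
s=env.state();print(s["eef_pos"],s["tcp_rot"],s["t"],s["ft_force"]);d=s["eef_pos"][:2]-C;print("bar",d@n,d@e)
p=eyes.read_camera("side");cv2.imwrite("pics/s12.png",cv2.resize(p["image"][150:220,260:340,::-1],None,fx=8.5,fy=8.5,interpolation=cv2.INTER_CUBIC))
```

```text
[587.52613149  92.19564655   6.85401073] [3.13136748 0.02418802 2.95294811] 11.8 [-0.72576804 -0.47238572  0.29358444]
bar -113.8744197194445 16.53548779623576
```

View pics/s12.png

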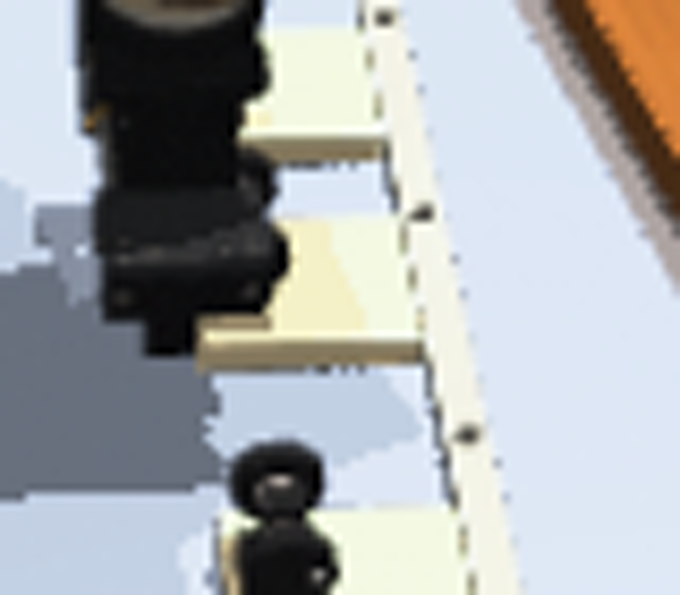

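The toe is almost touching the bar, with a dashed seam at (410–420, 230–330) like the neighbours'. I'll creep until the force rises.

Request:
send_rows(plan="-1.5 0 0 0 50; 0 0 0 0 50")

```text
t: 12.05
eef_pos: [589.0, 91.9, 6.8]
tcp_rot: [3.131, 0.024, 2.953]
ft_force: [-1.4, -0.0, 1.5]
opening: 0.525
```

Request:
send_rows(plan="-1.5 0 0 0 50; 0 0 0 0 50")

```text
t: 12.25
eef_pos: [589.4, 91.8, 6.8]
tcp_rot: [3.132, 0.022, 2.953]
ft_force: [-1.7, 1.0, 1.9]
opening: 0.525
```

Request:
send_rows(plan="-1.5 0 0 0 50; 0 0 0 0 50")

```text
t: 12.45
eef_pos: [589.3, 91.8, 6.8]
tcp_rot: [3.132, 0.018, 2.953]
ft_force: [-0.2, -0.2, 1.2]
opening: 0.526
```

Request:
send_rows(plan="-2 0 0 0 50")

```text
t: 12.55
eef_pos: [589.6, 91.7, 6.7]
tcp_rot: [3.133, 0.014, 2.953]
ft_force: [-15.1, 5.1, 12.2]
opening: 0.525
```

Run:
```python
from fit import *
s=env.state();print(s["eef_pos"],s["tcp_rot"],s["t"],s["ft_force"]);d=s["eef_pos"][:2]-C;print("bar",d@n,d@e)
```

```text
[589.59890033  91.71854054   6.72594578] [3.13283023 0.01402898 2.95312835] 12.55 [-15.13837976   5.1344169   12.23640088]
bar -111.7484221383911 16.471183259592046
```

That is firm contact with the bar (about 15 N, no further travel). Backing off now.

Request:
send_rows(plan="3 0 0 0 50; 6 0 0 0 50; 10 0 -2 0 50; 10 0 -20 0 50; 0 0 -40 0 50; 0 0 -45 0 50; 0 0 -45 0 50; 0 0 0 0 50")

```text
t: 13.35
eef_pos: [555.9, 96.6, 162.7]
tcp_rot: [3.133, 0.017, 2.953]
ft_force: [-0.0, 0.4, -0.5]
opening: 0.522
```

Request:
send_rows(plan="45 0 0 0 50; 45 0 0 0 50; 45 0 0 0 50; 45 0 0 0 50; 0 0 0 0 50; 0 0 0 0 50")

```text
t: 13.95
eef_pos: [370.5, 130.6, 158.1]
tcp_rot: [3.131, 0.024, 2.952]
ft_force: [0.9, -0.0, -0.7]
opening: 0.525
```

Run:
```python
from fit import *
s=env.state();print(s["eef_pos"],s["t"],s["ft_force"])
p=eyes.read_camera("side");cv2.imwrite("pics/s13.png",cv2.resize(p["image"][145:225,265:340,::-1],None,fx=7.5,fy=7.5,interpolation=cv2.INTER_CUBIC))
p=eyes.read_camera("top");cv2.imwrite("pics/t13.png",cv2.resize(p["image"][95:190,160:320,::-1],None,fx=5,fy=5,interpolation=cv2.INTER_CUBIC))
```

```text
[370.53713771 130.60812884 158.13931846] 13.95 [ 0.91157183 -0.02537662 -0.65294746]
```

View pics/s13.png

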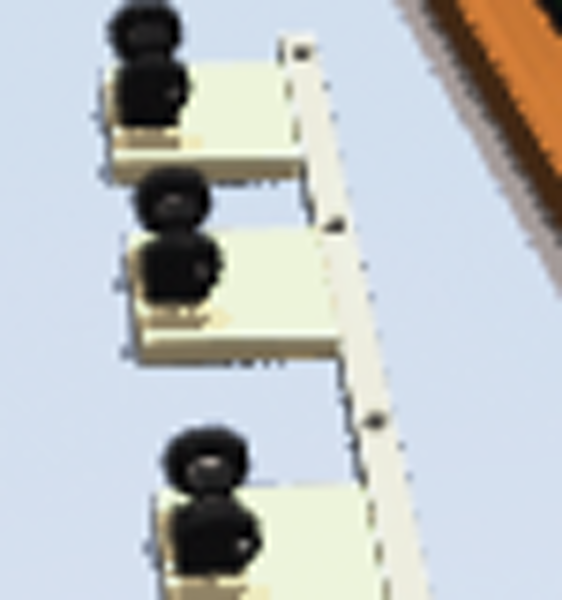

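View pics/t13.png

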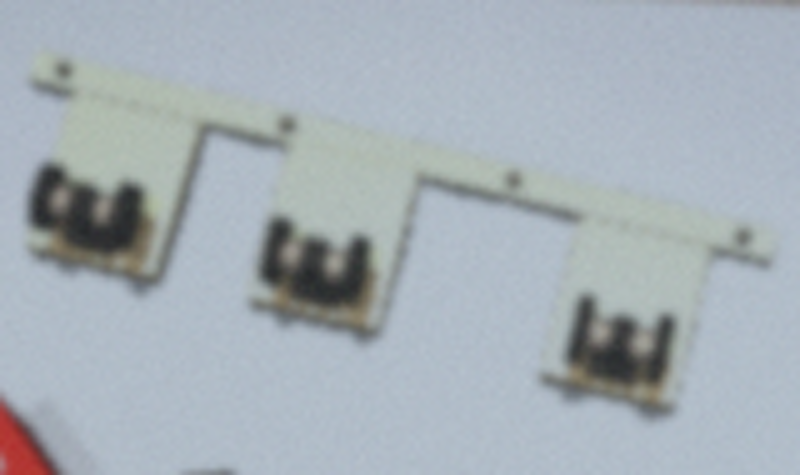

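Run:
```python
from fit import *
P={m:eyes.read_camera(m) for m in("top","side")}
t=cr((160,95),5);s=cr((265,145),7.5)
o=[("top",(-50,40,18),t((252,302))),("top",(-50,-40,18),t((378,330))),("top",(50,-40,18),t((420,178))),("top",(50,40,18),t((290,143))),
("side",(-50,-40,18),s((140,343))),("side",(50,-40,18),s((338,338))),("side",(-50,40,18),s((128,234)))]
q=fitup(o,P,(650,70,-.2));bar(q)
for c in [(62,70),(287,125),(513,180),(742,236)]: print(at(P["top"],*t(c),12).round(1))
```

```text
pose [ 6.48560045e+02  8.55790252e+01 -1.80331541e-01] res [[-0.9, -0.5], [0.5, 0.1], [0.3, -1.1], [0.2, -0.1], [-0.5, 0.3], [-0.3, -0.1], [-1.0, 0.1]]
(0, 0) [648.6  85.6] bar [-52.7  21.9]
(50, 40) [704.9 116. ] bar [-3.4 62.7]
(50, -40) [690.6  37.3] bar [ -2.1 -17.3]
(-50, 0) [599.4  94.5] bar [-102.7   21.1]
[745.8 257.9  12. ]
[718.4 119.8  12. ]
[691.3 -17.2  12. ]
[ 664.  -154.2   12. ]
```

Run:
```python
from cell import job_done
print(job_done())
```

```text
the job is handed in; nothing more can be done
None
```

I tipped the fallen stand upright by pushing high on its foot, and it pivoted over its heel edge. I then pushed it with two fingertips on the heel until its toe met the stop bar, and backed the arm clear before handing in at about 14 s. No verdict was reported.

**Last checks**
- **Upright:** both pictures show it standing on its foot.
- **Flush:** in the pictures the seam with the bar looks like the neighbours'. The fitted toe corners measure 3.4 mm (left) and 2.1 mm (right) short of the bar face. The limit is 5 mm and the calibration is good to about 2 mm. At the end of the push it stopped advancing at about 15 N horizontal (20 N in all, limit 30 N), so I take it as seated.
- **Position:** its middle is about 22 mm to the left of the bar's middle (limit 80 mm).
- **Neighbours:** they look unmoved in the pictures. I did not measure them again, nor recheck the plinths, jar, weight or screwdriver.

**What did not go as planned**
- The stand yawed about 0.2 rad to the left as it fell. The heel push turned it back square.
- One retreat row went down about 30 mm instead of up, over the foot. It stayed clear of the foot plate, and the force read near zero at the end of that move.

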